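# Unlock the counter scale's keypad and hold its tare key

### The arm

A 7-joint arm with a two-finger parallel gripper is mounted at the origin on the work surface. World frame = base frame: x ahead of the robot, y to its left, z up, the work surface at z = 0. Lengths are in m, angles in rad, forces in N, time in s.
With the tool pointing down it reaches from about 0.4 to 0.85 m from the base axis. Payload 10.4 kg.
Tool frame: the origin (TCP) lies between the finger pads; the fingertips stand 17 mm ahead of it and the grasp point (between the pads) lies 2 mm behind it; z points along the fingers, y is the direction in which the jaws open and shut (so a half turn about z gives the same grasp; the last joint's range is limited). The gripper opens to 85 mm and grips with 20 to 120 N. Pads are 22 mm wide; open, the fingers measure 114 mm over their backs; the gripper's body (76 mm by 85 mm) begins 54 mm behind the grasp point. The pads swing forward as they close: fully open they stand 13 mm farther back than shut.
Start: joints at [1.291, 0.332, -0.065, 1.46, 0.022, 1.35, -0.088], TCP at [0.159, -0.605, 0.248] pointing down, gripper open.
Joint ranges: [-2.6, 2.6], [-0.5, 2.12], [-1.47, 1.34], [0.16, 2.42], [-1.27, 4.41], [0.06, 2.06], [-2.6, 2.6]. Speed limits (rad/s): [2.22, 2.22, 2.79, 2.79, 3.14, 3.14, 3.14].

### API

Orientations are given as a unit quaternion [x, y, z, w].
In Python, from workcell import manip gives the robot as it stands.
- The arm moves only by the tool jog_arm, never from a script. Its argument "steps" is one flat list of numbers, 5 for each row, row after row: the finger opening in m, from 0 to 0.0854, then the shift along the tool's x, y, z in m, then the turn about the tool's z in rad. In form: [gripper, x, y, z, twist, gripper, x, y, z, twist, ...]. A call has exactly 10 rows; each row is the pose to reach, as a shift and turn from the pose commanded when the call began, along the tool's axes at that moment; what a row does not reach only later rows make up. A row lasts 1/10 s, in which the tool goes at most 50 mm and 8.59 degrees, less where a joint would pass 70% of its speed; a pose out of reach is approached as far as the arm can. A call with a gripper value outside its range is refused whole. The fingers move at their own pace and stop on an object; "grip_force" is the grip in N (left out, the last holds). Time passes only in rows, so rows that repeat a pose let the fingers close, or fill a call up. It gives the time, the measured TCP pose, the force and the opening at its end, in the units of the state.
- manip.get_obs(): the state, without advancing time (a new reading comes with each control period).
- manip.camera(name): name is "side" or "top"; returns (picture, depth): 400x640x3 uint8, red, green, blue; 400x640 float32, m along the optical axis (not along the pixel's ray), 0 where there is no reading.
- manip.calibration(name): a dict with "mtx" (3x3 intrinsics, pixels), "world_to_cam" (4x4, takes a point from world to camera coordinates). Camera axes: x right, y down, z forward; pixel columns grow to the right and rows downward; lengths in m; the calibration is good to about 2 mm. A picture is of the moment at which its call begins. calibration takes no time and is no camera call.
- manip.hand_in(): hands the job in, once; it reports no verdict.
The state is a dict: "clock": time; "joint_pos": joint angles; "joint_velocities": joint speeds; "tau": joint torques, N m; "position": TCP position; "ee_rot": TCP orientation; "ft_force": force on the tool from outside, world axes, zero at the start; "torque": the same for the moment, N m; "grip_width": opening from 0.0 (shut) to 1.0 (fully open).
Only numpy, scipy, OpenCV 4.12 (cv2) and the standard library are available. Lean on these libraries where they do the work, as an engineer would, in place of code of your own. Each camera call takes 0.05 s, during which the arm holds its last target.

### The job

Get the shop scale ready to weigh into the empty steel bowl on its pan. First unlock the keypad by pushing the black lock slide along its track all the way to its left end, as seen from the robot, then press the large round key fully down with a fingertip, gently, keep it down for two full seconds, let it come up and withdraw. Press no other key, keep off the bowl, and push, knock or pick up nothing else on the counter.

Things in the scene. Friction and masses are not known exactly. Their poses are not given: they have to be found in the camera images.
- scale: White counter scale, fixed. Origin on the table under the middle of the key row; x points from the keys to the pan (away from the robot), y left along the row, z up. Console deck 62 mm above the table, x -105 to 90, y -170 to 170 mm. Four keys at x 0, y -105, -35, 35, 105 mm, in varying order. Lock track at x -66 mm, nearer the robot. Flat display strip behind the keys, 3 mm high.
- lock (a joint): The keypad lock slide: 0 is fully locked (right end), 0.060 m is fully unlocked (left end, towards +y of the scale). It starts between 0 and 0.02, slides with about 1.5 N friction and stays where it is left.
- lock_top (a point): Centre of the top of the lock slide's black ridge, 24 mm along the scale's x, 16 mm along its y, 22 mm high; its foot is 2 mm above the deck (top 86 mm above the table). Moves with the slide. Push its right-hand face to the left. At least 100 mm of clear deck lies to its right.
- key_large (a joint): Travel of the large round key: 0 is up, 0.008 m is fully down; pushed down it grows. A spring returns it: about 0.6 N starts it, 4.3 N takes it fully down.
- key_large_top (a point): Centre of the top of the large round key, 34 mm diameter, 74 mm above the table when up, 12 mm above the deck. Each key stands on a 46 mm square white mount 2 mm thick. Same grey plastic and same height as the other keys.
- key_small (a joint): Travel of the small round key, 0 is up, 0.008 m is fully down. Leave alone.
- key_small_top (a point): Centre of the top of the small round key, 18 mm diameter. Same grey plastic and same height as the other keys.
- key_square (a joint): Travel of the square key, 0 is up, 0.008 m is fully down. Leave alone.
- key_square_top (a point): Centre of the top of the square key, 30 mm wide. Same grey plastic and same height as the other keys.
- key_bar (a joint): Travel of the bar key, 0 is up, 0.008 m is fully down. Leave alone.
- key_bar_top (a point): Centre of the top of the bar key, 38 mm by 14 mm. Same grey plastic and same height as the other keys.
- bowl: Empty steel bowl, 140 mm across the rim, 45 mm high, loose on the scale's steel pan (top 85 mm above the table, scale x 90 to 320, y -145 to 145 mm); origin at the centre of its underside. Leave alone.
- weight: Brass weight, 26 mm diameter, 34 mm high, loose on the far left corner of the console deck; origin at the centre of its underside. Leave alone.
- jar: Amber glass jar, 84 mm diameter, 105 mm high, on the table left of the scale; origin at the centre of its underside. Leave alone.
- can: Tin can, 66 mm diameter, 85 mm high, on the table right of the scale; origin at the centre of its underside. Leave alone.
- packet: Cardboard packet, 50 x 85 x 95 mm high, on the table right of the scale, beyond the can; origin at the centre of its underside. Leave alone.
- small_jar: Small clear jar, 52 mm diameter, 70 mm high, left of the pan; origin at the centre of its underside. Leave alone.
- spoon: Spoon lying crosswise on the table in front of the scale. Leave alone.
- mount_large: The large round key's mount and key: origin on the deck, on the key's axis, 12 mm below the raised key's top.

How it is judged:
On the way, in this order (a step that is already met when the one before it is completed fails the run):
1. the lock slide is pushed fully to its left end (value of joint lock above 0.056 m), for 0.2 s.
2. the large round key is held fully down (value of joint key_large above 0.006 m), for 1.7 s.
At the end, for the whole second after the job is handed in: The lock slide is within 4 mm of its left end, all four keys are up (within 1.5 mm), and the bowl and the other loose things stand still within 15 mm of where they began, upright (value of joint lock above 0.056 m and value of joint each of key_large, key_small, key_square, key_bar below 0.0015 m and distance of each of bowl, weight, jar, can, packet, small_jar, spoon from where it was at the start of the episode below 0.015 m and angle between each of bowl, weight, jar, can, packet, small_jar's own z axis and vertical below 0.2 rad and linear speed of each of bowl, weight, jar, can, packet, small_jar, spoon below 0.02 m/s); the robot touches nothing.
It fails at once if another key is pressed (more than 2.5 mm) (value of joint any of key_small, key_square, key_bar above 0.0025 m).
It fails at once if the large round key is pressed (more than 3 mm) before the keypad is unlocked (value of joint key_large above 0.003 m and value of joint lock below 0.054 m).
It fails at once if the bowl is touched (more than 0.5 N) (contact force between any of the fingers, the arm and bowl above 0.5 N).
It fails at once if a loose thing is pushed, lifted or knocked over (moved more than 15 mm) (distance of any of bowl, weight, jar, can, packet, small_jar, spoon from where it was at the start of the episode above 0.015 m).
It fails at once if the scale's slide or console is pushed harder than 30 N, or the large key is pressed harder than 25 N (contact force between the fingers and scale above 30 N or contact force between the fingers and mount_large above 25 N).
It also fails if it takes over 58 s, if anything falls off the work surface, if the arm or the gripper's body presses on something with over 40 N, if the wrist force passes 120 N, or if a joint passes its speed limit or range.

## Working session

There is one attempt and no reset: what is moved stays moved. The work goes in short steps, Python scripts to look and compute and a tool call to move; the robot and the scene stay as the last step left them, time stands still between calls to the robot, and variables do not carry over. Pictures are saved under pics/ and viewed, and the job is handed in when it is done.

Besides the shell and the picture viewer there is one more tool, called after "Emit:" in YAML: its name, and indented under it one key for each argument. jog_arm: Moves the arm, as the interface text tells. Its arguments: {"type":"object","properties":{"steps":{"type":"array"},"grip_force":{"type":"number"}},"required":["steps"]}

```bash
mkdir -p pics
python3 - <<'E'
from workcell import manip
import cv2,numpy as np
for n in ("top","side"):
    p,d=manip.camera(n); np.savez(f"pics/{n}0.npz",p=p,d=d)
    cv2.imwrite(f"pics/{n}0.png",p[:,:,::-1])
    c=manip.calibration(n); print(n,c["mtx"],c["world_to_cam"])
o=manip.get_obs(); print(o)
E
```

```text
top [[397.08757147   0.         307.0549838 ]
 [  0.         397.08757147 203.13326719]
 [  0.           0.           1.        ]] [[-0.02444828 -0.99969975 -0.00164359  0.06410324]
 [-0.98740943  0.02440467 -0.15629149  0.5718998 ]
 [ 0.15628467 -0.00219816 -0.98770961  1.11592502]
 [ 0.          0.          0.          1.        ]]
side [[439.09807179   0.         318.22105165]
 [  0.         439.09807179 199.00161847]
 [  0.           0.           1.        ]] [[-0.97887634 -0.20382838  0.01597183  0.56536578]
 [-0.17049787  0.7706982  -0.61396642  0.10248628]
 [ 0.11283432 -0.60372037 -0.78917054  0.97903955]
 [ 0.          0.          0.          1.        ]]
{'clock': 0.1, 'joint_pos': array([ 1.29137358,  0.33281985, -0.06471171,  1.46084884,  0.02158792,
        1.34983155, -0.08853896]), 'joint_velocities': array([ 0.00054497, -0.00388187, -0.00051509, -0.00219867,  0.00032601,
        0.00169301, -0.00173748]), 'tau': array([ 2.28497578e-03, -6.26747274e+01,  4.96948161e-02, -3.92430031e+01,
        1.63179991e-02,  6.91929337e-03,  9.14873885e-05]), 'position': array([ 0.15869243, -0.60421843,  0.24759255]), 'ee_rot': array([ 9.91767137e-01,  1.28053030e-01, -9.53721536e-05, -5.98863076e-04]), 'ft_force': array([-0.62296675,  0.32652356,  0.20696035]), 'torque': array([-0.02120644, -0.00263951,  0.00818614]), 'grip_width': 1.0011448689410267}
```

View pics/top0.png

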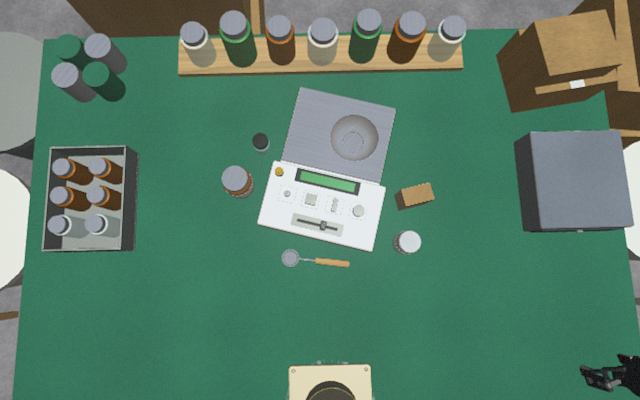

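View pics/side0.png

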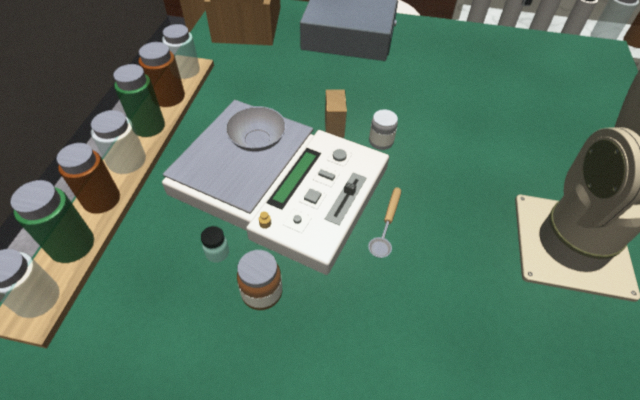

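The top view shows the keys from left to right: small round (287,194), square (311,200), bar (335,205) and large round (359,211). The lock ridge is near (323,226). Next I'll zoom in and measure.

```bash
cat > h.py <<'E'
from workcell import manip
import cv2,numpy as np
def ray(n,uv,z):
    c=manip.calibration(n);T=c["world_to_cam"];R=T[:3,:3];t=T[:3,3]
    o=-R.T@t; d=R.T@np.linalg.inv(c["mtx"])@np.array([uv[0],uv[1],1.]); return o+d*(z-o[2])/d[2]
def proj(n,P):
    c=manip.calibration(n);T=c["world_to_cam"];q=c["mtx"]@(T[:3,:3]@P+T[:3,3]);return q[:2]/q[2]
E
python3 - <<'E'
from h import *
for n,(x0,x1,y0,y1) in dict(top=(250,400,155,255),side=(245,395,125,270)).items():
    p=np.load(f"pics/{n}0.npz")["p"][y0:y1,x0:x1]
    s=5 if n=="top" else 4
    cv2.imwrite(f"pics/{n}0z.png",cv2.resize(p[:,:,::-1],None,fx=s,fy=s,interpolation=cv2.INTER_CUBIC))
    g=cv2.cvtColor(p,cv2.COLOR_RGB2GRAY)
    hsv=cv2.cvtColor(p,cv2.COLOR_RGB2HSV)
    for name,m in (("grey",(g>90)&(g<200)&(hsv[...,1]<40)),("black",g<75)):
        k,l,st,ce=cv2.connectedComponentsWithStats(m.astype(np.uint8),connectivity=4)
        for i in range(1,k):
            if st[i,4]>12:
                c=ce[i]+[x0,y0]; print(n,name,st[i]+[x0,y0,0,0,0],c.round(1),ray(n,c,.074 if name=="grey" else .086)[:2].round(4))
E
```

```text
top grey [ 276  155  110   31 1797] [343.3 164.4] [ 0.6795 -0.0577]
top grey [250 177   4  16  36] [251.4 185.1] [0.625  0.2084]
top grey [300 182  13   3  15] [306. 183.] [0.6273 0.0517]
top grey [355 182   6  14  22] [358.3 188.4] [ 0.6079 -0.0978]
top grey [321 187  13   3  16] [326.9 187.9] [ 0.6114 -0.008 ]
top grey [284 191   7   6  30] [286.6 193.5] [0.5982 0.1079]
top grey [342 191  13   4  17] [347.9 192.8] [ 0.5957 -0.0674]
top grey [305 193  12  13  94] [310.  198.9] [0.5808 0.0414]
top grey [332 199   6   8  22] [334.1 201.9] [ 0.5703 -0.027 ]
top grey [354 205   7   4  16] [357.2 206.2] [ 0.5562 -0.0925]
top grey [352 208   9   9  22] [355.2 213.6] [ 0.5353 -0.0858]
top grey [291 213  47  19 307] [311.5 222.8] [0.5122 0.0389]
top grey [258 224 114  28 162] [314.8 237.7] [0.4699 0.0308]
top grey [393 233   7  20  89] [396.5 242.3] [ 0.4513 -0.198 ]
top grey [283 249  15   6  63] [290.  252.2] [0.431 0.101]
top black [397 203   3   7  13] [398.5 205.4] [ 0.554 -0.207]
side grey [ 245  125   68   89 3374] [268.7 156.8] [ 0.7068 -0.046 ]
side grey [369 125  26  22 330] [381.
[... 333 characters left out ...]
.6493 -0.0164]
side grey [318 170  17  11 109] [326.2 174.7] [ 0.5645 -0.0208]
side grey [325 173  41  52 683] [344.9 199.3] [0.5113 0.0399]
side grey [275 180   8  11  18] [278.5 185. ] [0.6623 0.0321]
side grey [304 189  18  16 178] [312.2 196.1] [0.5824 0.0466]
side grey [293 215   9   9  60] [297.  219.2] [0.6006 0.1138]
side grey [369 221  23  37 410] [380.3 244.8] [0.4221 0.1391]
side grey [245 250  32  20 560] [259.6 260.5] [0.6489 0.2254]
side black [245 145  28   6  51] [258.3 148.3] [ 0.734 -0.056]
side black [268 149  52  60 249] [293.7 181.6] [0.629  0.0248]
side black [284 166  11  15  25] [289. 173.] [0.6451 0.0029]
side black [337 186  18  27 103] [346.5 195. ] [0.5091 0.037 ]
```

View pics/top0z.png

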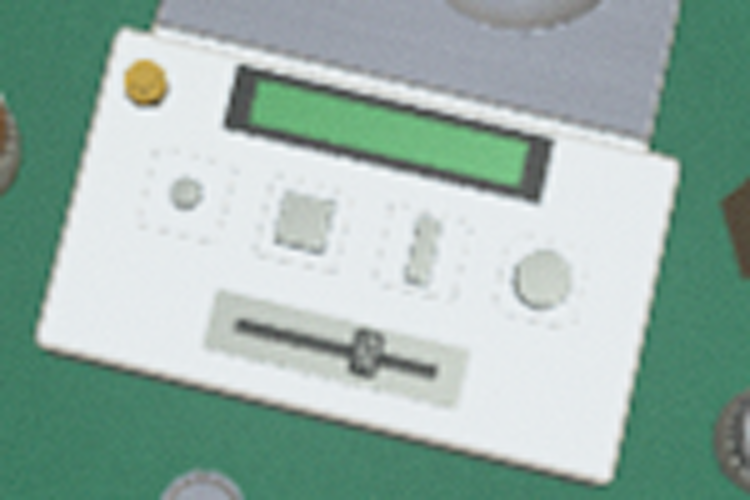

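View pics/side0z.png

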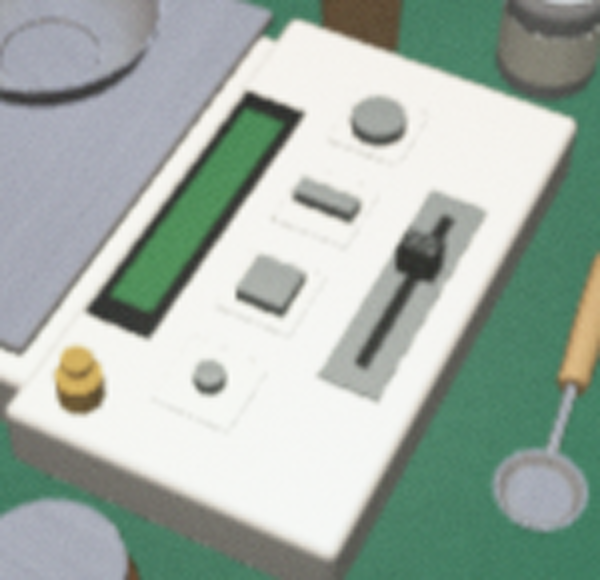

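Run:
```python
from h import *
Z=dict(top=(5,250,155),side=(4,245,125))
def W(n,u,v,z):
    s,a,b=Z[n]; return ray(n,((u+.5)/s-.5+a,(v+.5)/s-.5+b),z)[:2]
pts={"top":dict(large=(544,277,.074),bar=(427,247,.074),square=(305,220,.074),small=(187,192,.074),lock=(370,346,.086)),
"side":dict(large=(378,117,.074),bar=(327,194,.074),square=(271,282,.074),small=(210,374,.074),lock=(424,243,.086))}
R={}
for n in pts:
    for k,v in pts[n].items(): R[n,k]=W(n,*v); print(n,k,R[n,k].round(4))
# deck corners FL,FR,NR,NL
C=dict(top=[(120,30),(680,157),(610,483),(40,347)],side=[(10,408),(292,20),(577,123),(328,560)])
S=np.array([[90,170],[90,-170],[-105,-170],[-105,170]])/1e3
for n in C:
    P=np.array([W(n,*c,.062) for c in C[n]])
    K=np.array([R[n,k] for k in ("large","bar","square","small")]); 
    A=np.vstack([P,K]);B=np.vstack([S,[[0,y] for y in (-.105,-.035,.035,.105)]])
    a=A-A.mean(0);b=B-B.mean(0);th=np.arctan2((b[:,0]*a[:,1]-b[:,1]*a[:,0]).sum(),(a*b).sum())
    Rm=np.array([[np.cos(th),-np.sin(th)],[np.sin(th),np.cos(th)]]);t=A.mean(0)-Rm@B.mean(0)
    print(n,"yaw",th,"org",t,"res mm",((A-(B@Rm.T+t))*1e3).round(1).tolist())
    print(" lock in scale",Rm.T@(R[n,"lock"]-t))
```

```text
top large [ 0.5454 -0.0953]
top bar [ 0.5643 -0.0294]
top square [0.5816 0.0397]
top small [0.5995 0.1067]
top lock [0.5072 0.0053]
side large [ 0.5473 -0.0913]
side bar [ 0.5651 -0.0255]
side square [0.5827 0.0439]
side small [0.6009 0.111 ]
side lock [0.5046 0.0084]
top yaw -0.25683682271749586 org [0.57206915 0.00552209] res mm [[-3.1, -2.1], [-0.7, 3.0], [1.3, 3.3], [0.1, -3.8], [-0.0, 0.8], [1.1, -1.1], [0.6, 0.3], [0.7, -0.3]]
 lock in scale [-0.06269489 -0.01669097]
side yaw -0.2643112778864437 org [0.57410194 0.00985785] res mm [[-5.0, -3.9], [-0.3, 4.1], [2.9, 2.8], [2.8, -1.6], [0.7, 0.2], [0.2, -1.5], [-0.6, 0.2], [-0.6, -0.2]]
 lock in scale [-0.06668565 -0.01957022]
```

Emit:
jog_arm:
  steps: [0,0.015,-0.011,0,0.03,0,0.047,-0.034,0,0.09,0,0.085,-0.063,0,0.16,0,0.126,-0.093,0,0.23,0,0.165,-0.122,0,0.3,0,0.205,-0.152,0,0.37,0,0.243,-0.18,0,0.44,0,0.27,-0.2,0,0.5,0,0.284,-0.21,0,0.517,0,0.284,-0.21,0,0.517]
  grip_force: 40

```text
clock: 1.1
position: [0.3818, -0.3267, 0.2482]
ee_rot: [0.992, -0.128, 0.0, -0.0]
ft_force: [-1.3, -1.3, 0.4]
grip_width: -0.001
```

Emit:
jog_arm:
  steps: [0,0.002,-0.015,0,0.003,0,0.006,-0.05,0,0.003,0,0.01,-0.092,0,0.003,0,0.015,-0.135,0,0.003,0,0.02,-0.178,0,0.003,0,0.025,-0.22,0,0.003,0,0.029,-0.258,0.02,0.003,0,0.033,-0.29,0.05,0.003,0,0.035,-0.309,0.08,0.003,0,0.035,-0.309,0.1,0.003]

```text
clock: 2.1
position: [0.4932, -0.0377, 0.1462]
ee_rot: [0.992, -0.129, -0.001, -0.0]
ft_force: [0.4, -0.9, -0.3]
grip_width: -0.001
```

Run:
```python
from h import *
print(manip.get_obs()["position"])
for n,(x0,x1,y0,y1) in dict(top=(250,400,155,255),side=(245,395,125,270)).items():
    p,d=manip.camera(n); p=p[y0:y1,x0:x1]
    cv2.imwrite(f"pics/{n}1z.png",cv2.resize(p[:,:,::-1],None,fx=4,fy=4,interpolation=cv2.INTER_CUBIC))
o=manip.get_obs();print(o["position"],o["ee_rot"],o["ft_force"])
```

```text
[ 0.49316284 -0.03769882  0.14623489]
[ 0.49159231 -0.04027113  0.14550319] [ 9.91368775e-01 -1.31075810e-01 -2.66136487e-03 -1.30534654e-05] [-0.15517942  0.19075617  0.67335203]
```

View pics/side1z.png

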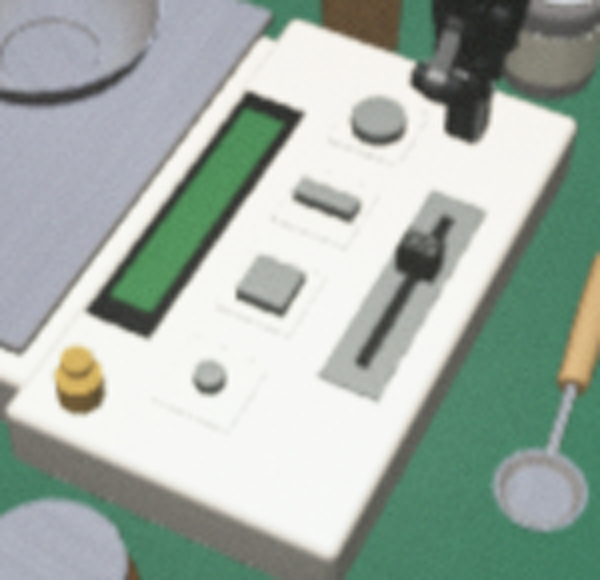

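Emit:
jog_arm:
  steps: [0,0,0,0,0,0,0,0,0.01,0,0,0,0,0.025,0,0,0.001,0,0.038,0,0,0.002,0,0.048,0,0,0.002,0,0.054,0,0,0.002,0,0.057,0,0,0.002,0,0.058,0,0,0.002,0,0.058,0,0,0.002,0,0.058,0]

```text
clock: 3.2
position: [0.4956, -0.0402, 0.0907]
ee_rot: [0.991, -0.131, 0.0, 0.0]
ft_force: [-0.3, -0.6, 0.4]
grip_width: 0.006
```

```bash
cat > look.py <<'E'
from h import *
import sys
k=sys.argv[1]
for n,(x0,x1,y0,y1) in dict(top=(250,400,155,255),side=(245,395,125,270)).items():
    p,d=manip.camera(n); p=p[y0:y1,x0:x1]
    cv2.imwrite(f"pics/{n}{k}z.png",cv2.resize(p[:,:,::-1],None,fx=4,fy=4,interpolation=cv2.INTER_CUBIC))
    o=manip.get_obs();print(o["clock"],o["position"].round(4),o["ee_rot"].round(4),o["ft_force"].round(2))
E
python3 look.py 2
```

```text
3.25 [ 0.4956 -0.0402  0.0907] [ 9.914e-01 -1.312e-01  4.000e-04  1.000e-04] [ 0.57  1.2  -0.08]
3.3 [ 0.4956 -0.0402  0.0907] [ 9.914e-01 -1.312e-01  4.000e-04  1.000e-04] [-0.96  0.25 -0.07]
```

View pics/side2z.png

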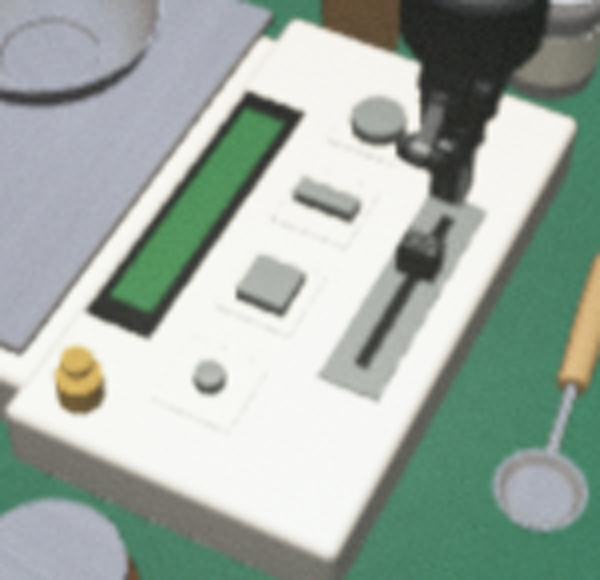

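View pics/top2z.png

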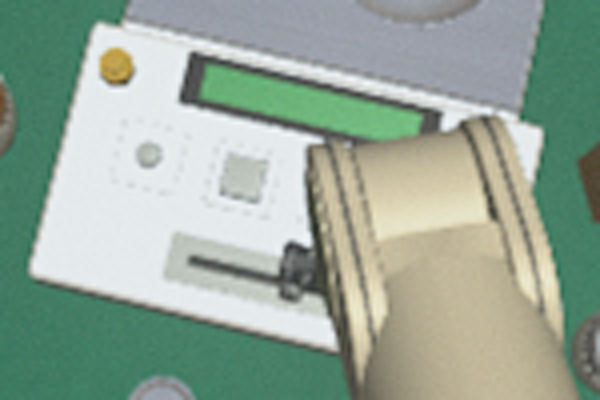

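Emit:
jog_arm:
  steps: [0,0.0,-0.006,0.002,0,0,0.0,-0.015,0.002,0,0,0.0,-0.02,0.002,0,0,0,-0.026,0.002,0,0,0,-0.032,0.002,0,0,0,-0.038,0.002,0,0,0,-0.044,0.002,0,0,0,-0.05,0.002,0,0,0,-0.055,0.002,0,0,0,-0.058,0.002,0]

```text
clock: 4.3
position: [0.5105, 0.0164, 0.0883]
ee_rot: [0.991, -0.131, -0.0, -0.0]
ft_force: [-1.2, -0.4, 1.7]
grip_width: 0.002
```

```bash
python3 look.py 3
```

```text
4.35 [0.5106 0.0167 0.0883] [ 9.914e-01 -1.309e-01  1.000e-04 -1.000e-04] [ 0.31 -1.27 -0.43]
4.4 [0.5106 0.0164 0.0883] [ 9.914e-01 -1.309e-01  1.000e-04 -2.000e-04] [-0.27  0.57  0.29]
```

View pics/side3z.png

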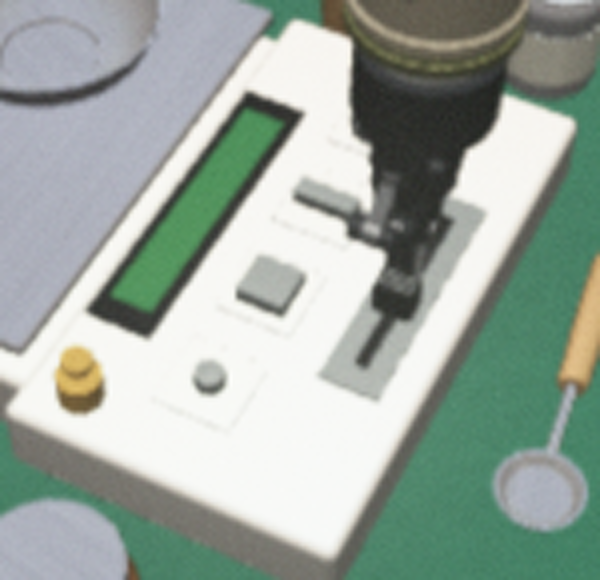

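View pics/top3z.png

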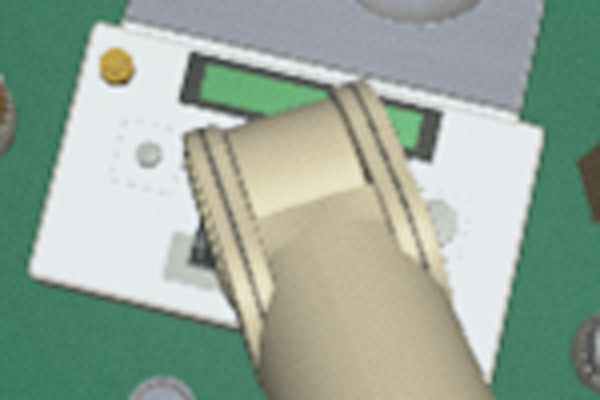

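Emit:
jog_arm:
  steps: [0,0,-0.002,0,0,0,0,-0.004,0,0,0,0,-0.006,0,0,0,0,-0.008,0,0,0,0,-0.01,0,0,0,0,-0.012,0,0,0,0,-0.013,0,0,0,0,-0.014,0,0,0,0,-0.014,0,0,0,0,-0.014,0,0]

```text
clock: 5.4
position: [0.5141, 0.0295, 0.0883]
ee_rot: [0.991, -0.131, 0.0, -0.0]
ft_force: [0.7, -0.9, -0.7]
grip_width: -0.0
```

```bash
python3 look.py 4
```

```text
5.45 [0.5141 0.0295 0.0883] [ 9.914e-01 -1.312e-01  1.000e-04 -1.000e-04] [-0.62 -1.   -0.26]
5.5 [0.5141 0.0295 0.0883] [ 9.914e-01 -1.312e-01  1.000e-04 -1.000e-04] [-0.14 -0.31 -0.14]
```

View pics/side4z.png

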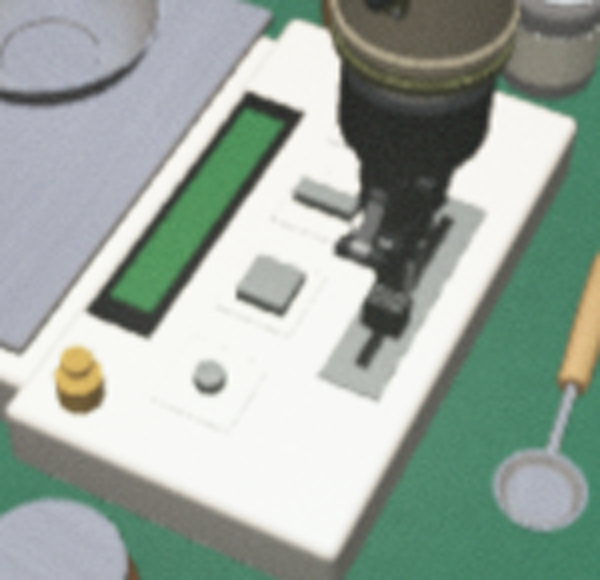

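Emit:
jog_arm:
  steps: [0,0,-0.001,0,0,0,0,-0.002,0,0,0,0,-0.003,0,0,0,0,-0.003,0,0,0,0,-0.003,0,0,0,0,-0.003,0,0,0,0,-0.003,0,0,0,0,-0.003,0,0,0,0,-0.003,0,0,0,0,-0.003,0,0]

```text
clock: 6.5
position: [0.5149, 0.0323, 0.0883]
ee_rot: [0.991, -0.131, 0.0, -0.0]
ft_force: [0.0, -0.0, -0.0]
grip_width: 0.003
```

Emit:
jog_arm:
  steps: [0,0,-0.001,0,0,0,0,-0.001,0,0,0,0,-0.0015,0,0,0,0,-0.002,0,0,0,0,-0.002,0,0,0,0,-0.002,0,0,0,0,-0.002,0,0,0,0,-0.002,0,0,0,0,-0.002,0,0,0,0,-0.002,0,0]

```text
clock: 7.5
position: [0.5151, 0.0327, 0.0882]
ee_rot: [0.991, -0.132, -0.0, 0.001]
ft_force: [-2.4, -6.2, 3.2]
grip_width: -0.003
```

```bash
python3 look.py 5
```

```text
7.55 [0.5151 0.0327 0.0882] [ 9.913e-01 -1.318e-01 -4.000e-04  1.000e-03] [-2.83 -5.83  3.83]
7.6 [0.5151 0.0327 0.0882] [ 9.913e-01 -1.318e-01 -3.000e-04  1.000e-03] [-2.76 -7.02  4.12]
```

View pics/side5z.png

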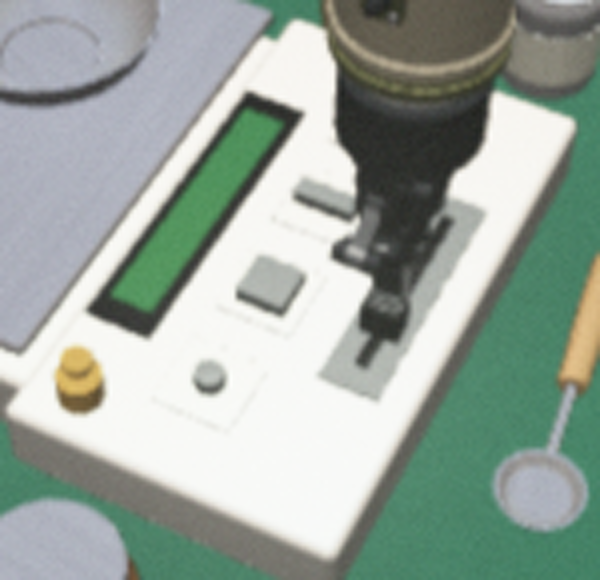

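Run:
```python
from h import *
def W(u,v,z): return ray("side",((u+.5)/4-.5+245,(v+.5)/4-.5+125),z)[:2]
org=np.array([.5741,.0099]);t=-.2617;R=np.array([[np.cos(t),-np.sin(t)],[np.sin(t),np.cos(t)]])
for n,a in dict(lock0=(424,243,.086),lock_now=(387,302,.086),slotL=(360,366,.063),slotR=(447,218,.063),plateNL=(379,400,.062),plateFL=(320,378,.062),plateFR=(433,191,.062),plateNR=(486,213,.062)).items():
    print(n,(R.T@(W(*a)-org)*1e3).round(1))
```

```text
lock0 [-66.7 -19.4]
lock_now [-65.9  27.1]
slotL [-65.   56.3]
slotR [-64.5 -60.7]
plateNL [-83.2  70.9]
plateFL [-49.2  72.5]
plateFR [-48.7 -76.6]
plateNR [-82.6 -75.4]
```

Run:
```python
import cv2
a=cv2.imread("pics/side5z.png")[180:400,290:500];cv2.imwrite("pics/s5zz.png",cv2.resize(a,None,fx=2.7,fy=2.7,interpolation=cv2.INTER_CUBIC))
```

```text
(no output)
```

View pics/s5zz.png

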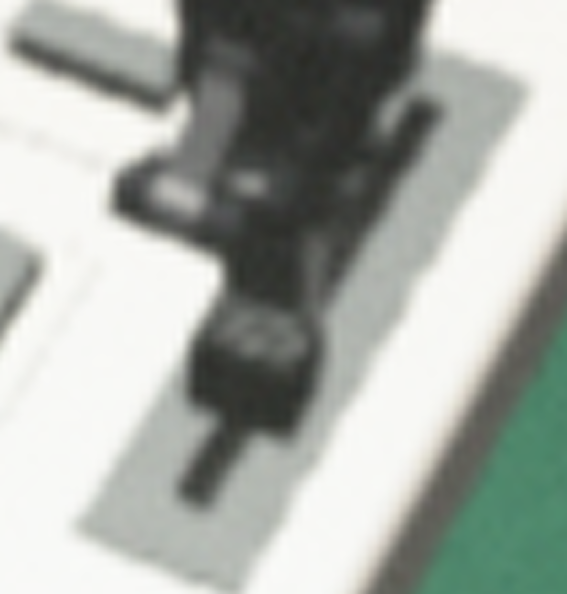

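Emit:
jog_arm:
  steps: [0,0,-0.0005,0,0,0,0,-0.001,0,0,0,0,-0.0015,0,0,0,0,-0.0015,0,0,0,0,-0.0015,0,0,0,0,-0.0015,0,0,0,0,-0.0015,0,0,0,0,-0.0015,0,0,0,0,-0.0015,0,0,0,0,-0.0015,0,0]

```text
clock: 8.6
position: [0.5151, 0.0329, 0.0882]
ee_rot: [0.991, -0.132, -0.001, 0.002]
ft_force: [-5.3, -10.5, 7.0]
grip_width: -0.001
```

Emit:
jog_arm:
  steps: [0,0,0.005,0,0,0,0,0.015,0,0,0,0,0.025,0,0,0,0,0.03,-0.015,0,0,0,0.035,-0.04,0,0,0.015,0.055,-0.055,0,0,0.035,0.08,-0.06,0,0,0.052,0.103,-0.06,0,0,0.063,0.117,-0.06,0,0,0.063,0.117,-0.06,0]

```text
clock: 9.6
position: [0.5466, -0.0963, 0.1487]
ee_rot: [0.991, -0.133, 0.0, 0.0]
ft_force: [0.2, 0.1, 0.4]
grip_width: 0.001
```

```bash
python3 look.py 6
```

```text
9.65 [ 0.5462 -0.0942  0.1485] [ 9.913e-01 -1.319e-01 -0.000e+00 -3.000e-04] [-0.69  1.26 -0.67]
9.7 [ 0.546  -0.0929  0.1485] [ 9.914e-01 -1.311e-01 -2.000e-04 -4.000e-04] [ 0.23  1.   -0.56]
```

View pics/side6z.png

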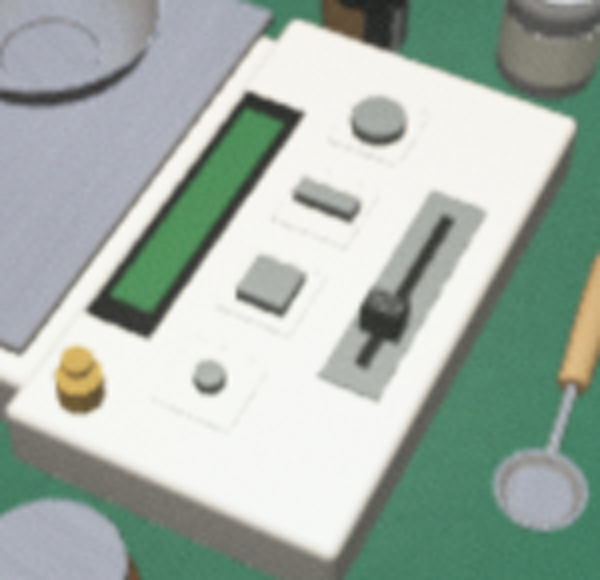

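View pics/top6z.png

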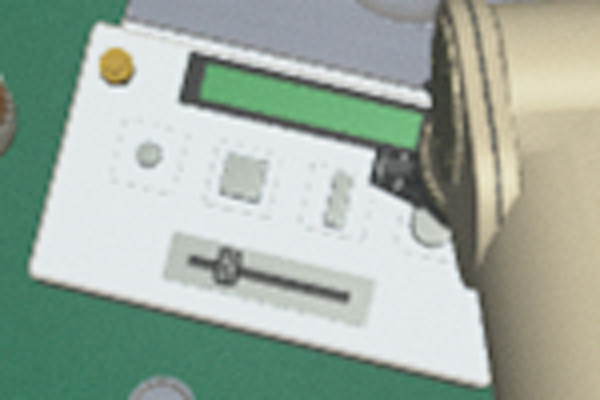

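Run:
```python
from h import *
for n in("side","top"):
  for P in ([.546,-.093,.1315],[.546,-.093,.074]): print(n,proj(n,np.array(P)).round(1))
  p,d=manip.camera(n)
  if n=="side": cv2.imwrite("pics/s7.png",cv2.resize(p[90:190,290:420,::-1],None,fx=6,fy=6,interpolation=cv2.INTER_CUBIC))
```

```text
side [341.2 135.8]
side [339.8 153.5]
top [360.2 206.8]
top [357.6 209.8]
```

View pics/s7.png

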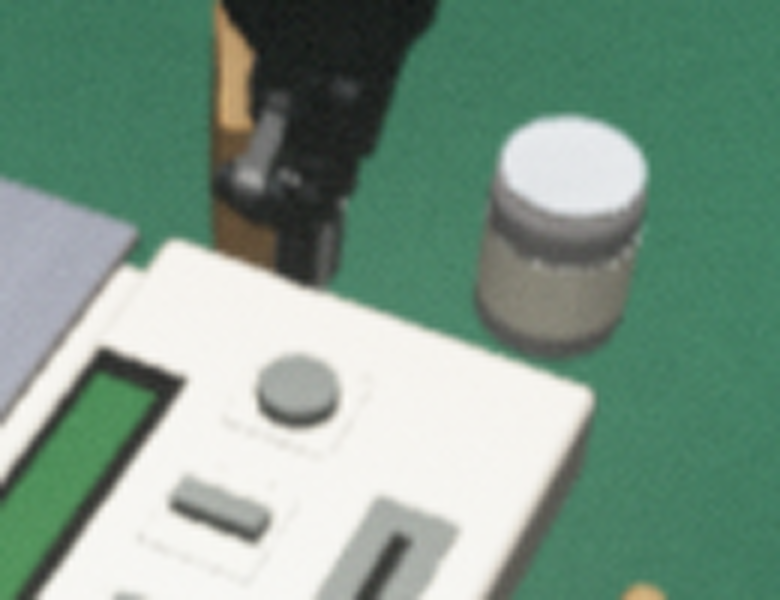

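Emit:
jog_arm:
  steps: [0,0,0,0.006,0,0,0,0,0.016,0,0,0,0,0.026,0,0,0,0,0.036,0,0,0,0,0.044,0,0,0,0,0.05,0,0,0,0,0.054,0,0,0,0,0.054,0,0,0,0,0.054,0,0,0,0,0.054,0]

```text
clock: 10.8
position: [0.5465, -0.0938, 0.0948]
ee_rot: [0.991, -0.131, 0.0, 0.0]
ft_force: [-0.6, -0.3, -0.6]
grip_width: -0.001
```

```bash
python3 look.py 8
```

```text
10.85 [ 0.5464 -0.0938  0.0947] [ 9.913e-01 -1.313e-01  4.000e-04  1.000e-04] [0.26 1.23 0.1 ]
10.9 [ 0.5464 -0.0938  0.0947] [ 9.913e-01 -1.312e-01  3.000e-04  1.000e-04] [ 0.58 -0.41 -0.3 ]
```

View pics/side8z.png

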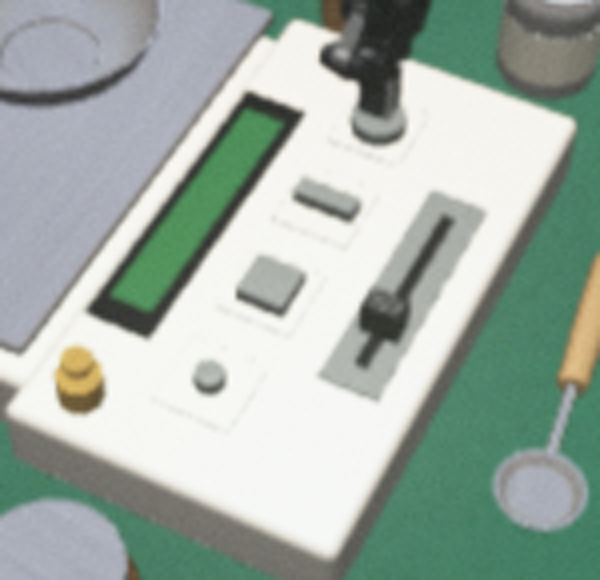

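Emit:
jog_arm:
  steps: [0,0,0,0.002,0,0,0,0,0.004,0,0,0,0,0.0055,0,0,0,0,0.007,0,0,0,0,0.0085,0,0,0,0,0.0095,0,0,0,0,0.0105,0,0,0,0,0.0115,0,0,0,0,0.0115,0,0,0,0,0.0115,0]

```text
clock: 11.9
position: [0.5463, -0.0938, 0.0831]
ee_rot: [0.991, -0.131, 0.0, 0.0]
ft_force: [-1.5, -0.9, 6.3]
grip_width: 0.003
```

Emit:
jog_arm:
  steps: [0,0,0,0.0005,0,0,0,0,0.001,0,0,0,0,0.001,0,0,0,0,0.001,0,0,0,0,0.001,0,0,0,0,0.001,0,0,0,0,0.001,0,0,0,0,0.001,0,0,0,0,0.001,0,0,0,0,0.001,0]

```text
clock: 12.9
position: [0.5464, -0.0939, 0.0829]
ee_rot: [0.991, -0.131, 0.0, 0.0]
ft_force: [-5.0, 0.9, 13.2]
grip_width: 0.0
```

Emit:
jog_arm:
  steps: [0,0,0,0,0,0,0,0,0,0,0,0,0,0,0,0,0,0,0,0,0,0,0,0,0,0,0,0,0,0,0,0,0,0,0,0,0,0,0,0,0,0,0,0,0,0,0,0,0,0]

```text
clock: 13.9
position: [0.5464, -0.0938, 0.0828]
ee_rot: [0.991, -0.131, 0.0, 0.0]
ft_force: [-4.3, 0.1, 14.2]
grip_width: -0.006
```

```bash
python3 look.py 9
```

```text
13.95 [ 0.5464 -0.0938  0.0828] [ 9.914e-01 -1.312e-01  3.000e-04  3.000e-04] [-4.6  -0.44 14.13]
14.0 [ 0.5464 -0.0938  0.0828] [ 9.913e-01 -1.313e-01  2.000e-04  3.000e-04] [-4.77  0.43 14.63]
```

View pics/side9z.png

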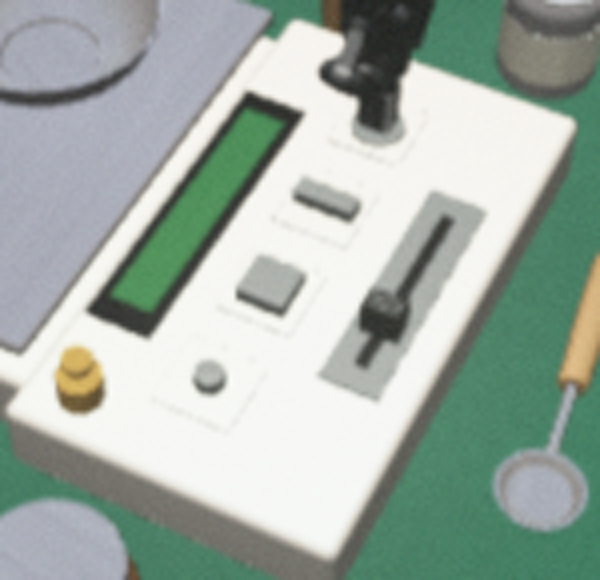

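Emit:
jog_arm:
  steps: [0,0,0,0,0,0,0,0,0,0,0,0,0,0,0,0,0,0,-0.003,0,0,0,0,-0.007,0,0,0,0,-0.013,0,0,0,0,-0.025,0,0,0,0,-0.045,0,0,0,0,-0.07,0,0,0,0,-0.07,0]

```text
clock: 15.0
position: [0.5478, -0.0937, 0.1556]
ee_rot: [0.991, -0.131, 0.002, 0.0]
ft_force: [0.2, -0.5, 0.8]
grip_width: -0.0
```

The key was visibly down in the picture, and it was held for over 2 s. I'll withdraw further and check again.

Emit:
jog_arm:
  steps: [0,0,0,-0.01,0,0,0,0,-0.03,0,0,0,0,-0.05,0,0,0,0,-0.07,0,0,0,0,-0.08,0,0,0,0,-0.08,0,0,0,0,-0.08,0,0,0,0,-0.08,0,0,0,0,-0.08,0,0,0,0,-0.08,0]

```text
clock: 16.0
position: [0.5459, -0.0937, 0.2312]
ee_rot: [0.991, -0.131, -0.0, -0.0]
ft_force: [0.3, -0.2, 0.2]
grip_width: 0.001
```

```bash
python3 look.py 10
python3 - <<'E'
from h import *
p,d=manip.camera("side"); a=np.load("pics/side0.npz")["p"]
cv2.imwrite("pics/side11.png",p[:,:,::-1])
m=(np.abs(p.astype(int)-a).max(2)>45).astype(np.uint8)
k,l,st,c=cv2.connectedComponentsWithStats(m)
print([s.tolist() for s in st[1:] if s[4]>10])
E
```

```text
16.05 [ 0.546  -0.0938  0.2314] [ 9.914e-01 -1.312e-01 -3.000e-04 -0.000e+00] [-0.27 -0.54  0.2 ]
16.1 [ 0.5461 -0.0937  0.2315] [ 9.914e-01 -1.312e-01 -2.000e-04 -0.000e+00] [-0.14  0.28 -0.44]
[[327, 0, 49, 25, 1066], [525, 0, 7, 5, 32], [326, 16, 49, 16, 212], [327, 52, 38, 58, 1168], [564, 82, 76, 119, 2256], [613, 139, 7, 5, 12], [344, 183, 8, 11, 54], [350, 186, 6, 10, 33], [635, 191, 5, 10, 22], [335, 197, 8, 11, 56], [341, 201, 7, 10, 34], [619, 203, 21, 19, 243], [596, 207, 13, 11, 77]]
```

View pics/side11.png

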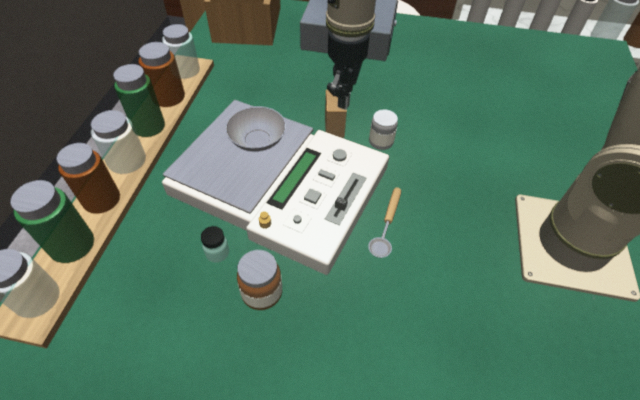

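View pics/side10z.png

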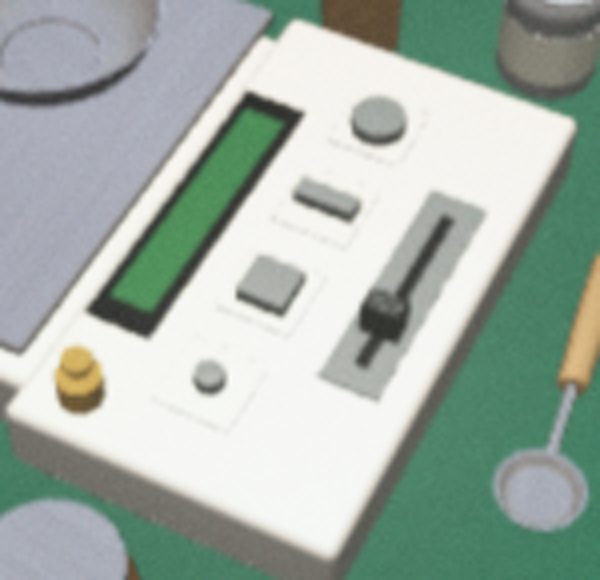

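The view shows the lock at its left end, around pixel (341,201), and the large key back up at (339,154). Apart from the lock, the only pixels that changed belong to the arm. I'll hand in now.

```bash
python3 -c "
from workcell import manip
print(manip.hand_in())"
```

```text
the job is handed in; nothing more can be done
None
```

I unlocked the keypad, held the large round key fully down for more than two seconds, withdrew and handed the job in at about 16 s. `hand_in()` gives no verdict, so everything below is from my own checks.

- **Lock slide:** I pushed it left with the closed fingertips until it hit its end stop. In the last step the force rose to about 12 N sideways while the tool barely moved. From the images it sits at about 29–31 mm on the scale's y. I take 30 mm as the left end, assuming the track is centred on the scale. In the last pictures it was still there.
- **Large round key:** I pressed it to its stop, with the fingertip about 8 mm below the raised height and 13–15 N on the tool. That is under the 25 N limit. After release the last side view shows it up, looking as it did at the start.
- **Everything else:** Comparing the first and last side views, only the slide and the arm changed. The bowl, the loose things and the other keys look as they were. The tool ended with its fingertips about 21 cm above the table, touching nothing, with the force reading near zero.
- **Disagreement:** The two cameras differed by about 2–4 mm on the key and slide positions. I used the average, and it agreed with the fingertip seen over the key before pressing.

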